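# Load the sample cell into the bench photometer

### The job

Swing the photometer's counterweighted shade up and back by its red handle, past its balance point, and let go so that it stays fully open by itself. Then, touching only the frosted white sides of the sample cell (clear on two sides, black cap with a yellow line), lower it gently into the square well, upright and fully home, with its clear faces towards the lamp and the detector, and let go. Leave the shade open, and do not disturb the blank cell, the leak plug or the seal tin.

Things in the scene. Friction and masses are not known exactly. Their poses are not given: they have to be found in the camera images.
- well_floor (a point): Centre of the floor of the photometer's square well. Axes: z up, x to the photometer's back (hinge side), y along the light path, from the blue detector housing (-y) to the white lamp housing (+y). Well 35.5 mm square (sides along x and y), 20 mm deep, with a 2 mm chamfer at the mouth. Floor 8 mm above the bench.
- photometer: Photometer, fixed to the bench; origin on the bench under the well's centre, axes as well_floor. Base plate 190 x 150 x 8 mm, from 55 mm in front to 135 mm behind the well. Aluminium well block 58 mm (x) by 56 mm (y), top at z 28 mm. Housings 44 mm (x) by 34 mm (y), inner faces 38 mm either side of the well's axis, tops at z 61 mm.
- shade_hinge (a point): Middle of the shade's hinge, 105 mm behind the well's axis, 88 mm above the well's floor, between two upright cheeks (34 mm apart over all, 24 mm deep, tops 12 mm above this point). Axes as well_floor; the hinge axis is y.
- shade_arm (a joint): Shade arm angle: 0 closed (level, black 64 x 60 mm hood over the well, in the cell's way); grows as the front swings up and back; stop at 1.8 (leaning a little back). Balances at about 0.87: below that it falls shut, above it swings on by itself to the stop within about 1 s and stays. Damped; lifting takes about 1 N at the handle.
- shade_handle (a point): Grip point on the red round bar (10 mm thick, parallel to y, 76 mm long) on the hood's left (+y) side: on its axis, 78 mm left of the hinge point, 28 mm from the bar's end. Moves on a 105 mm circle about the hinge; closed, it is level with the hinge, 35 mm above the lamp. Pinch from above, fingers closing along the photometer's x; it can turn between the fingers. Axes turn with the arm.
- cell_centre (a point): Centre (half-way up) of the sample cell: 32 x 32 x 70 mm, about 90 g, upright, loose; z up. Frosted white faces look along its +x and -x, clear faces along +y and -y. Black cap (top 10 mm) with a yellow line along y; the foot (lowest 8 mm) tapers to 24 mm square. Seated, this point is 35 mm above the well's floor: hold the cell 10 mm above it or higher, to clear the block.
- sample_cell: The same sample cell, origin at the centre of its underside, same axes.
- clear_face_a: Clear face of the cell on its +y side, 24 mm wide, 51 mm high; origin at the pane's centre. Not to be touched by the gripper.
- clear_face_b: Clear face of the cell on its -y side, likewise.
- blank_centre (a point): Centre of the blank cell, same size as the sample cell but opaque white on all four sides with a plain grey cap; loose bystander. The two cells may stand in either place.
- leak_plug: Brass-yellow knurled plug, 27 mm across, 26 mm high, loose bystander; origin at the centre of its underside.
- seal_tin: White round tin with lid, 66 mm across, 30 mm high, loose bystander; origin at the centre of its underside.
There are look-alikes about, which are no part of the job. Leave any blue look-alike of the sample_cell alone.

How it is judged:
By the outcome, as a careful person would: the job done as asked, in the order asked, and still so for the second after the job is handed in, with the robot touching nothing.
It also fails if it takes over 54 s, if anything falls off the work surface, if the arm or the gripper's body presses on something with over 40 N, if the wrist force passes 120 N, or if a joint passes its speed limit or range.

### The arm

A 6-joint arm with a two-finger parallel gripper is mounted at the origin on a cart in front of the work surface, level with it; the furniture and walls round the work are solid. World frame = base frame: x ahead of the robot, y to its left, z up, the work surface at z = 0. Lengths are in mm, angles in rad, forces in N, time in s.
With the tool pointing down it reaches from about 350 to 875 mm from the base axis. Payload 4.2 kg.
Tool frame: the origin (TCP) lies midway between the tips of the shut fingers; the grasp point (between the pads) lies 19 mm behind it (tcp_to_grasp is the distance from the TCP to the grasp point, in mm); z points along the fingers, y is the line along which they close (so a half turn about z gives the same grasp; the last joint's range is limited). The gripper opens to 85 mm and grips with 20 to 120 N. Pads are 22 mm wide; open, the fingers measure 114 mm over their backs; the gripper's body (76 mm by 85 mm) begins 54 mm behind the grasp point. The pads swing forward as they close: fully open they stand 13 mm farther back than shut.
Start: joints at [1.431, 0.385, 0.008, 0, -1.194, -0.259], TCP at [242.662, 575.946, 231.312] pointing down, gripper open.
Joint ranges: [-3.14, 3.14], [-1.21, 2.06], [-1.07, 1.41], [-3.16, 2.05], [-2.99, -0.16], [-3.1, 3.1]. Speed limits (rad/s): [2.79, 2.79, 3.14, 3.14, 3.14, 3.14].

### API

Orientations are given as a unit quaternion [x, y, z, w].
In Python, from bench import read_state, get_image, job_done, tcp_to_grasp gives the robot as it stands.
- The arm moves only by the tool jog_arm, never from a script. Its argument "plan" is a list of rows, each a list of 3 entries, a list of its own where there are three numbers: the finger opening in mm, from 0 to 85.4, then the shift along the tool's x, y, z as a fraction of full scale, then the turn, a rotation vector about the tool's x, y, z as a fraction of full scale. A call has 1 to 10 rows; each row is the pose to reach, as a shift and turn from the pose commanded when the call began, along the tool's axes at that moment; what a row does not reach only later rows make up. Full scale, the value 1, is 0.1 m for a shift and 60 degrees for a turn. A row lasts 1/8 s, in which the tool goes at most 62.5 mm and 10.7 degrees, less where a joint would pass 70% of its speed; a pose out of reach is approached as far as the arm can. A call with a number of a shift or a turn outside -1 to 1 is refused whole. A call with a gripper value outside its range is refused whole. The fingers move at their own pace and stop on an object; the grip force is fixed at half the most. Time passes only in rows, so rows that repeat a pose let the fingers close. It gives the time, the measured TCP pose, the force, the opening and the grip force at its end, in the units of the state.
- read_state(): the state, without advancing time (a new reading comes with each control period).
- get_image(name): name is "side" or "top" or "wrist"; returns a dict with "img" (384x512x3 uint8, red, green, blue), "range_z" (384x512 float32, mm along the optical axis (not along the pixel's ray), 0 where there is no reading), "intrinsics" (3x3 intrinsics, pixels), "distortion" ([k1, k2, p1, p2, k3] as OpenCV has them; the pictures are not rectified), "extrinsics" (4x4, takes a point from camera to world coordinates); the wrist camera has in their place "tool_from_camera" (4x4, takes a point from camera to tool coordinates, whose origin is the TCP and whose axes are the flange's). Camera axes: x right, y down, z forward; pixel columns grow to the right and rows downward; lengths in mm; the calibration is good to about 2 mm. A picture is of the moment at which its call begins: read the wrist's pose just before it.
- job_done(): hands the job in; it is judged then, once.
The state is a dict: "clock": time; "joints": joint angles; "joint_vel": joint speeds; "joint_efforts": joint torques, N m; "position": TCP position; "ee_rot": TCP orientation; "contact_force": force on the tool from outside, world axes, zero at the start; "wrist_torque": the same for the moment, N m; "gripper_width": finger opening in mm; "grasp_force": force on a finger pad.
Only numpy, scipy, OpenCV 4.12 (cv2) and the standard library are available. Lean on these libraries where they do the work, as an engineer would, in place of code of your own. Each camera call takes 0.05 s, during which the arm holds its last target. There are 200 camera calls.

## Working session

There is one attempt and no reset: what is moved stays moved. The work goes in short steps, Python scripts to look and compute and a tool call to move; the robot and the scene stay as the last step left them, time stands still between calls to the robot, and variables do not carry over. Pictures are saved under pics/ and viewed, at most 10 in all, crops included, and the job is handed in when it is done.

Besides the shell and the picture viewer there is one more tool, called after "Call:" in YAML: its name, and indented under it one key for each argument. jog_arm: Moves the arm, as the interface text tells. Its arguments: {"type":"object","properties":{"plan":{"type":"array"}},"required":["plan"]}

```bash
mkdir -p pics; ls; cat > h.py <<'E'
import numpy as np, cv2, pickle
from bench import read_state, get_image, tcp_to_grasp
def shot(name,tag):
    s=read_state(); d=get_image(name); d['state']=s
    pickle.dump(d,open(f'pics/{tag}.pkl','wb')); cv2.imwrite(f'pics/{tag}.png',cv2.cvtColor(d['img'],cv2.COLOR_RGB2BGR)); return d
def load(tag): return pickle.load(open(f'pics/{tag}.pkl','rb'))
def T(d):
    if 'extrinsics' in d: return np.array(d['extrinsics'])
    from scipy.spatial.transform import Rotation as R
    M=np.eye(4); M[:3,:3]=R.from_quat(d['state']['ee_rot']).as_matrix(); M[:3,3]=d['state']['position']
    return M@np.array(d['tool_from_camera'])
def ray(d,u,v):
    p=cv2.undistortPoints(np.array([[[u,v]]],float),np.array(d['intrinsics']),np.array(d['distortion']))[0,0]
    return np.array([p[0],p[1],1.])
def at_depth(d,u,v,r=1):
    z=d['range_z'][int(v)-r:int(v)+r+1,int(u)-r:int(u)+r+1]; z=np.median(z[z>0]) if (z>0).any() else np.nan
    M=T(d); return M[:3,:3]@(ray(d,u,v)*z)+M[:3,3]
def at_z(d,u,v,h):
    M=T(d); r=M[:3,:3]@ray(d,u,v); o=M[:3,3]; return o+r*(h-o[2])/r[2]
def proj(d,P):
    M=np.linalg.inv(T(d)); r=cv2.Rodrigues(M[:3,:3])[0]
    return cv2.projectPoints(np.array(P,float).reshape(-1,1,3),r,M[:3,3],np.array(d['intrinsics']),np.array(d['distortion']))[0][:,0]
E
python3 - <<'E'
from h import *
a=shot('top','top0');b=shot('side','side0')
cv2.imwrite('pics/both.png',cv2.cvtColor(np.hstack([a['img'],b['img']]),cv2.COLOR_RGB2BGR)[:, :])
print(read_state(),tcp_to_grasp)
for d in(a,b):print(T(d).round(2),d['intrinsics'])
E
```

```text
pics
{'clock': 0.1, 'joints': array([ 1.43062623e+00,  3.85482480e-01,  6.76338463e-03, -4.75147585e-04,
       -1.19397739e+00, -2.58593099e-01]), 'joint_vel': array([-0.00198179, -0.00259396,  0.00356125,  0.0004093 , -0.00053733,
       -0.0001393 ]), 'joint_efforts': array([-4.47579305e-04, -3.93318951e+01,  1.88929868e+01,  4.19790030e+00,
       -2.58908804e-03,  7.31495334e-06]), 'position': array([242.44954023, 575.49432857, 230.32365032]), 'ee_rot': array([ 9.80171422e-01, -1.98149014e-01, -1.64212824e-04,  9.61479442e-04]), 'contact_force': array([ 0.77029154, -0.33548326, -0.21357558]), 'wrist_torque': array([-0.01487624,  0.02781333,  0.03015376]), 'grasp_force': 0.0, 'gripper_width': 85.57418000773245} 18.700000000000003
[[ 1.00000e-02 -9.90000e-01  1.10000e-01  4.13330e+02]
 [-1.00000e+00 -1.00000e-02  2.00000e-02  8.23000e+00]
 [-2.00000e-02 -1.10000e-01 -9.90000e-01  1.13679e+03]
 [ 0.00000e+00  0.00000e+00  0.00000e+00  1.00000e+00]] [[424.49688915   0.         247.5670734 ]
 [  0.         424.49688915 189.42071179]
 [  0.           0.           1.        ]]
[[ 9.8000e-01 -1.2000e-01  1.7000e-01  3.8563e+02]
 [-2.0000e-01 -5.8000e-01  7.9000e-01 -6.8129e+02]
 [ 0.0000e+00 -8.0000e-01 -5.9000e-01  6.0144e+02]
 [ 0.0000e+00  0.0000e+00  0.0000e+00  1.0000e+00]] [[404.48056451   0.         260.42644184]
 [  0.         404.48056451 188.15068354]
 [  0.           0.           1.        ]]
```

View pics/top0.png

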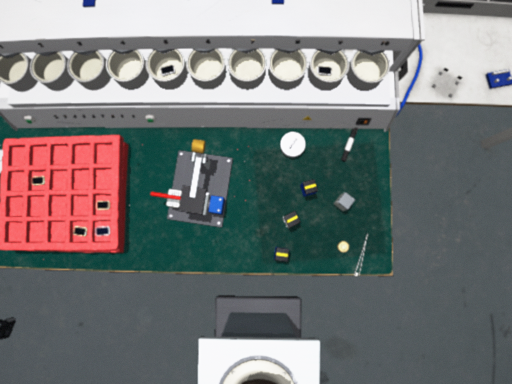

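View pics/side0.png

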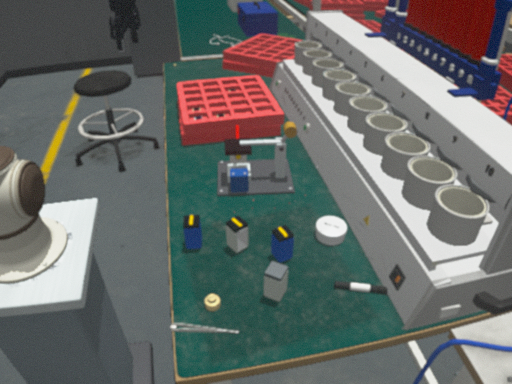

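Candidates with a yellow line in the top view are (310,188), (291,221) and (282,255), seen in the side view at (282,243), (236,234) and (193,231). The first and third have blue sides, so the middle one with frosted/clear sides fits. The grey-capped one at top (345,201) is the blank. I'll confirm this in an enlarged crop.

```bash
python3 - <<'E'
from h import *
a=load('top0');b=load('side0')
f=lambda d,x,y,w,h,k:cv2.resize(cv2.cvtColor(d['img'],cv2.COLOR_RGB2BGR)[y:y+h,x:x+w],None,fx=k,fy=k,interpolation=cv2.INTER_CUBIC)
t1=f(a,145,130,100,100,4);t2=f(a,260,160,100,100,4)
s1=f(b,170,190,133,66,3);s2=f(b,210,120,133,66,3)
top=np.hstack([t1,t2]);bot=np.hstack([s1,s2])
bot=np.pad(bot,((0,0),(0,2),(0,0)))[:,:800]
cv2.imwrite('pics/c1.png',np.vstack([top,bot]))
for n,(u,v) in dict(cell=(291,221),blank=(345,201),tin=(292,144),plug=(198,146),c1=(310,188),c3=(282,255),disk=(343,246),handle=(158,194),lamp=(173,194),det=(216,204),arm=(196,175)).items(): print(n,at_depth(a,u,v).round(0))
for n,(u,v) in dict(cellcap=(236,222),blank=(276,268),handle=(238,131),det=(238,168)).items(): print('s',n,at_depth(b,u,v).round(0))
E
```

```text
cell [457. -78.  71.]
blank [ 508. -214.   70.]
tin [663. -84.  30.]
plug [628. 149. 154.]
c1 [ 540. -126.   71.]
c3 [372. -56.  71.]
disk [ 395. -217.   26.]
handle [518. 253. 102.]
lamp [523. 223.  62.]
det [498. 113.  59.]
arm [565. 158. 112.]
s cellcap [463. -80.  72.]
s blank [ 512. -214.   71.]
s handle [519. 241.  99.]
s det [508. 182.  23.]
```

View pics/c1.png

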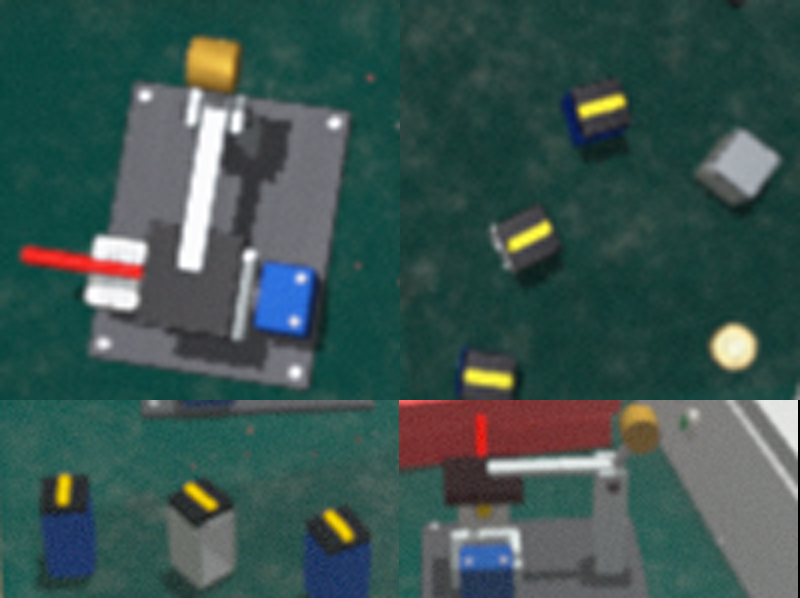

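The crop confirms it: the middle cell (crop (528,240), top image (291,221)) has frosted/clear sides and its two neighbours are blue. The plug is at top (343,246), and the brass cylinder at (198,146) is the shade's counterweight. Next I'll fit the photometer's pose and the cell.

```bash
cat >> h.py <<'E'
def fit2(L,W):
    L=np.array(L,float);W=np.array(W,float)[:,:2];l=L-L.mean(0);w=W-W.mean(0)
    th=np.arctan2((l[:,0]*w[:,1]-l[:,1]*w[:,0]).sum(),(l*w).sum())
    R=np.array([[np.cos(th),-np.sin(th)],[np.sin(th),np.cos(th)]]);t=W.mean(0)-R@L.mean(0)
    return t,th,R,W-(L@R.T+t)
E
python3 - <<'E'
from h import *
a=load('top0')
c=lambda u,v:((u-1.5)/4+145,(v-1.5)/4+130)
W=[at_z(a,*c(*p),8) for p in[(135,83),(350,115),(90,355),(308,387)]]
t,th,R,res=fit2([(135,75),(135,-75),(-55,75),(-55,-75)],W)
print('well',t,th,res.round(1))
for n,x,y in[('hinge',105,0),('handle',0,78),('lamp',0,55),('det',0,-55)]:print(n,t+R@[x,y])
for p in[(22,254),(143,271)]:print('bar',at_z(a,*c(*p),101))
c2=lambda u,v:((u-401.5)/4+260,(v-1.5)/4+160)
p,q=[at_z(a,*c2(*x),70) for x in[(510,248),(550,228)]]
print('yellow',p,q,(p+q)/2,np.linalg.norm(p-q),np.arctan2(p[1]-q[1],p[0]-q[0]))
s=read_state();print(s['position'],s['ee_rot'])
from scipy.spatial.transform import Rotation as Ro
print(Ro.from_quat(s['ee_rot']).as_matrix().round(3)); print(get_image('wrist')['tool_from_camera'].round(2))
E
```

```text
well [505.32657251 167.67518779] -0.1349469367013016 [[-1.4 -0.4]
 [-2.4  1.1]
 [ 1.5 -1.3]
 [ 2.3  0.5]]
hinge [609.37196203 153.54872611]
handle [515.82051548 244.96604858]
lamp [512.72614768 222.17515373]
det [497.92699735 113.17522185]
bar [520.2976201  273.03060481 101.        ]
bar [510.53902707 196.95527675 101.        ]
yellow [455.14505644 -68.01477931  70.        ] [467.92579972 -93.08482104  70.        ] [461.53542808 -80.54980017  70.        ] 28.13990744104668 2.0422543042711183
[242.44954023 575.49432857 230.32365032] [ 9.80171422e-01 -1.98149014e-01 -1.64212824e-04  9.61479442e-04]
[[ 0.921 -0.388 -0.001]
 [-0.388 -0.921 -0.002]
 [ 0.     0.002 -1.   ]]
[[   0.     -0.96   -0.26   68.5 ]
 [   1.      0.     -0.      0.2 ]
 [   0.     -0.26    0.96 -142.32]
 [   0.      0.      0.      1.  ]]
```

```bash
cat >> h.py <<'E'
from scipy.spatial.transform import Rotation as Ro
def down(yaw_y):  # tool z down, tool y at world yaw (deg)
    a=np.radians(yaw_y); y=np.array([np.cos(a),np.sin(a),0]); z=np.array([0,0,-1.]); return np.c_[np.cross(y,z),y,z]
def go(P,yaw_y):
    s=read_state(); R=Ro.from_quat(s['ee_rot']).as_matrix()
    sh=R.T@(np.array(P)-s['position'])/100; tr=Ro.from_matrix(R.T@down(yaw_y)).as_rotvec(degrees=True)/60
    print('t%.2f'%s['clock'],'pos',s['position'].round(1),'shift',sh.round(3),'turn',tr.round(3),'j',s['joints'].round(2),'F',s['contact_force'].round(1),'w',round(s['gripper_width'],1),round(s['grasp_force'],1))
E
python3 -c "
from h import *
go((515.5,245.5,190),172.3)"
```

```text
t0.15 pos [242.5 575.6 230.5] shift [3.798 1.981 0.409] turn [ 1.000e-03 -1.000e-03  1.247e+00] j [ 1.43  0.39  0.01 -0.   -1.19 -0.26] F [ 0.5 -0.3 -0.2] w 85.2 0.0
```

Call:
jog_arm:
  plan:
    - [85, [1, 0.5, 0], [0, 0, 1]]
    - [85, [1, 0.5, 0], [0, 0, 1]]
    - [85, [1, 0.5, 0], [0, 0, 1]]
    - [85, [1, 0.5, 0], [0, 0, 1]]
    - [85, [1, 0.5, 0], [0, 0, 1]]
    - [85, [1, 0.5, 0], [0, 0, 1]]

```text
clock: 0.9
position: [315.4, 490.7, 230.9]
ee_rot: [0.748, -0.663, 0.0, 0.0]
contact_force: [1.0, -0.1, 0.8]
gripper_width: 85.0
grasp_force: 0.0
```

```bash
python3 -c "
from h import *
go((515.5,245.5,190),172.3)"
```

```text
t0.90 pos [315.4 490.7 230.9] shift [ 2.675 -1.692  0.41 ] turn [ 0.    -0.001  0.243] j [ 1.28  0.31 -0.1  -0.   -1.16 -1.16] F [ 1.  -0.1  0.8] w 85.0 0.0
```

Call:
jog_arm:
  plan:
    - [85, [1, -0.6, 0.1], [0, 0, 0.24]]
    - [85, [1, -0.6, 0.1], [0, 0, 0.24]]
    - [85, [1, -0.6, 0.1], [0, 0, 0.24]]

```text
clock: 1.27
position: [388.6, 396.3, 220.7]
ee_rot: [-0.659, 0.752, -0.0, -0.001]
contact_force: [-0.3, 0.4, -0.1]
gripper_width: 85.4
grasp_force: 0.0
```

```bash
python3 -c "
from h import *
go((515.5,245.5,190),172.3)"
```

```text
t1.27 pos [388.6 396.3 220.7] shift [ 1.329 -1.456  0.308] turn [ 0.001 -0.002  0.003] j [ 1.09  0.28 -0.18 -0.   -1.12 -1.22] F [-0.3  0.4 -0.1] w 85.4 0.0
```

Call:
jog_arm:
  plan:
    - [85, [0.7, -0.75, 0.15], [0, 0, 0]]
    - [85, [0.7, -0.75, 0.15], [0, 0, 0]]

```text
clock: 1.52
position: [453.4, 319.6, 205.9]
ee_rot: [-0.661, 0.75, 0.0, -0.0]
contact_force: [0.2, 0.7, -1.0]
gripper_width: 84.8
grasp_force: 0.0
```

Call:
jog_arm:
  plan:
    - [85, [0.6, -0.7, 0.15], [0, 0, 0]]
    - [85, [0.6, -0.7, 0.15], [0, 0, 0]]
    - [85, [0.6, -0.7, 0.15], [0, 0, 0]]

```text
clock: 1.9
position: [515.5, 250.9, 190.4]
ee_rot: [-0.66, 0.751, 0.0, -0.001]
contact_force: [-1.5, 0.7, -1.3]
gripper_width: 85.2
grasp_force: 0.0
```

```bash
python3 - <<'E'
from h import *
d=shot('wrist','w1')
go((515.5,245.5,190),172.3)
print(proj(d,[(515.5,245.5,96),(519.3,273,96),(505.3,167.7,101)]).round(0))
E
```

```text
t1.95 pos [515.  251.9 190.9] shift [ 0.063 -0.013  0.009] turn [ 0.001 -0.     0.006] j [ 0.74  0.33 -0.18 -0.   -1.06 -0.86] F [0.2 0.8 0.8] w 84.8 0.0
[[256. 184.]
 [256. 215.]
 [257.  85.]]
```

View pics/w1.png

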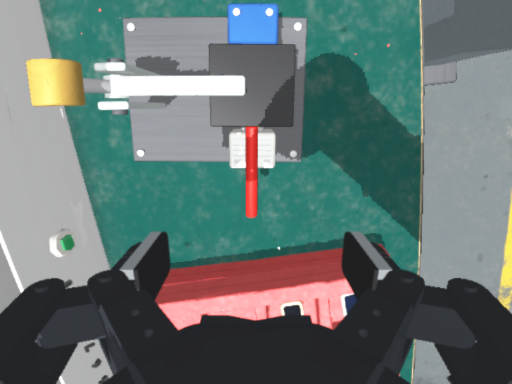

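The wrist view shows the bar running from (251,128) to its end at (251,217), about 5 px left of my prediction. I'll refit with the plate corners (124,19), (307,16), (135,161) and (301,160).

```bash
python3 - <<'E'
from h import *
d=load('w1')
W=[at_z(d,*p,8) for p in[(124,18),(307,16),(135,161),(301,160)]]
t,th,R,res=fit2([(135,-75),(-55,-75),(135,75),(-55,75)],W)
print('well',t,th,res.round(1)); print('handle',t+R@[0,78],'end',t+R@[0,106])
print('bar',at_z(d,251,217,96),at_z(d,251,160,96),at_depth(d,251,200),at_depth(d,251,160))
hh=d['img'][...,0].astype(int)-d['img'][...,1]-0
m=(d['img'][...,0]>130)&(d['img'][...,1]<50)&(d['img'][...,2]<60)
for v in (140,170,200,210):
    u=np.where(m[v,230:270])[0]+230; print(v,u.min(),u.max(),at_z(d,u.mean(),v,96))
E
```

```text
well [508.2017859  167.63438987] -0.13107987563009887 [[-2.1  1.3]
 [ 1.2  0.5]
 [-0.8 -0.1]
 [ 1.6 -1.7]]
handle [518.39676267 244.96525337] end [522.05649792 272.72505052]
bar [523.94215123 274.19875486  96.        ] [517.38630861 225.04444189  96.        ] [521.66482549 257.60461249 100.33675035] [517.18723053 224.1228849  101.31246383]
140 247 256 [514.44762288 209.04524575  96.        ]
170 246 256 [518.48609869 233.30040618  96.        ]Traceback (most recent call last):
  File "<stdin>", line 10, in <module>
    return umr_minimum(a, axis, None, out, keepdims, initial, where)
ValueError: zero-size array to reduction operation minimum which has no identity
```

Call:
jog_arm:
  plan:
    - [85, [0.06, -0.05, 0.5], [0, 0, 0]]
    - [85, [0.06, -0.05, 0.8], [0, 0, 0]]
    - [85, [0.06, -0.05, 0.8], [0, 0, 0]]

```text
clock: 2.33
position: [517.1, 245.7, 109.3]
ee_rot: [-0.662, 0.75, 0.0, -0.003]
contact_force: [-0.0, 0.4, 0.1]
gripper_width: 85.0
grasp_force: 0.0
```

```bash
python3 - <<'E'
from h import *
go((519.5,245.5,77),172.4)
d=shot('wrist','w2')
m=(d['img'][...,0]>110)&(d['img'][...,1]<60)&(d['img'][...,2]<70)
ys,xs=np.where(m&(np.arange(512)[None]>200)&(np.arange(512)[None]<310))
for v in range(ys.min(),ys.max()+1,15):
    u=xs[ys==v]
    if len(u)>4:print(v,u.min(),u.max(),at_z(d,u.mean(),v,96).round(1),at_depth(d,u.mean(),v).round(1))
E
```

```text
t2.33 pos [517.1 245.7 109.3] shift [-0.002 -0.025  0.323] turn [ 0.004 -0.003  0.008] j [ 0.73  0.41 -0.28 -0.   -0.88 -0.85] F [-0.   0.4  0.1] w 85.0 0.0
146 247 262 [513.3 198.5  96. ] [513.3 198.  100.5]
161 246 262 [514.6 206.5  96. ] [514.5 205.6 101.2]
176 246 261 [515.9 214.7  96. ] [515.8 213.5 101.1]
191 246 261 [516.9 223.1  96. ] [516.7 221.8 100.7]
206 246 262 [517.8 231.8  96. ] [517.6 230.2 100.6]
221 245 261 [519.5 240.6  96. ] [519.2 238.7 100.9]
236 246 261 [520.4 249.9  96. ] [520.1 247.6 101.1]
311 203 309 [522.8 301.5  96. ] [529.1 366.7  13.1]
```

Call:
jog_arm:
  plan:
    - [85, [0, -0.03, 0.3], [0, 0, 0]]
    - [85, [0, -0.03, 0.32], [0, 0, 0]]
    - [50, [0, -0.03, 0.32], [0, 0, 0]]
    - [25, [0, -0.03, 0.32], [0, 0, 0]]
    - [18, [0, -0.03, 0.32], [0, 0, 0]]
    - [14, [0, -0.03, 0.32], [0, 0, 0]]
    - [11, [0, -0.03, 0.32], [0, 0, 0]]
    - [9, [0, -0.03, 0.32], [0, 0, 0]]
    - [7, [0, -0.03, 0.32], [0, 0, 0]]
    - [7, [0, -0.03, 0.32], [0, 0, 0]]

```text
clock: 3.62
position: [518.5, 245.4, 79.7]
ee_rot: [-0.661, 0.751, 0.002, -0.003]
contact_force: [-12.7, 5.8, 9.2]
gripper_width: 8.5
grasp_force: 50.5
```

```bash
python3 -c "
from h import *
go((519.5,245.5,77),172.4)"
```

```text
t3.62 pos [518.5 245.4  79.7] shift [-0.003 -0.01   0.027] turn [ 0.006 -0.001  0.005] j [ 0.72  0.45 -0.31 -0.   -0.82 -0.85] F [-12.7   5.8   9.2] w 8.5 50.5
```

Call:
jog_arm:
  plan:
    - [7, [0, -0.004, -0.089], [0, 0, 0]]
    - [7, [0, -0.015, -0.178], [0, 0, 0]]
    - [7, [0, -0.034, -0.265], [0, 0, 0]]
    - [7, [0, -0.06, -0.35], [0, 0, 0]]
    - [7, [0, -0.093, -0.433], [0, 0, 0]]
    - [7, [0, -0.134, -0.513], [0, 0, 0]]
    - [7, [0, -0.181, -0.589], [0, 0, 0]]
    - [7, [0, -0.233, -0.66], [0, 0, 0]]
    - [7, [0, -0.293, -0.727], [0, 0, 0]]
    - [7, [0, -0.357, -0.789], [0, 0, 0]]

```text
clock: 4.88
position: [551.5, 240.9, 159.8]
ee_rot: [-0.661, 0.75, 0.003, -0.005]
contact_force: [-19.6, 5.3, 16.9]
gripper_width: 8.2
grasp_force: 48.7
```

Call:
jog_arm:
  plan:
    - [7, [0, -0.058, -0.072], [0, 0, 0]]
    - [7, [0, -0.133, -0.123], [0, 0, 0]]
    - [7, [0, -0.212, -0.167], [0, 0, 0]]
    - [7, [0, -0.295, -0.204], [0, 0, 0]]
    - [7, [0, -0.381, -0.235], [0, 0, 0]]
    - [7, [0, -0.469, -0.257], [0, 0, 0]]
    - [7, [0, -0.559, -0.273], [0, 0, 0]]
    - [7, [0, -0.649, -0.28], [0, 0, 0]]
    - [7, [0, -0.74, -0.28], [0, 0, 0]]
    - [7, [0, -0.74, -0.28], [0, 0, 0]]

```text
clock: 6.12
position: [631.7, 230.1, 187.0]
ee_rot: [-0.661, 0.751, -0.001, 0.0]
contact_force: [0.3, -3.8, 5.4]
gripper_width: 7.8
grasp_force: 48.9
```

Call:
jog_arm:
  plan:
    - [20, [0, 0, 0], [0, 0, 0]]
    - [60, [0, 0, 0], [0, 0, 0]]
    - [85, [0, 0, 0], [0, 0, 0]]
    - [85, [0, 0, 0], [0, 0, 0]]
    - [85, [0, 0, -0.1], [0, 0, 0]]
    - [85, [0, 0, -0.3], [0, 0, 0]]
    - [85, [0, 0, -0.5], [0, 0, 0]]
    - [85, [0, 0, -0.8], [0, 0, 0]]

```text
clock: 7.12
position: [630.5, 231.2, 266.9]
ee_rot: [-0.661, 0.75, 0.0, -0.0]
contact_force: [0.1, 0.4, -0.1]
gripper_width: 85.4
grasp_force: 0.0
```

```bash
python3 - <<'E'
from h import *
t=shot('top','top1');b=shot('side','side1')
for d,n in((t,'t'),(b,'s')):
    m=(d['img'][...,0]>130)&(d['img'][...,1]<50)&(d['img'][...,2]<60)
f=lambda d,x,y,w,h,k:cv2.resize(cv2.cvtColor(d['img'],cv2.COLOR_RGB2BGR)[y:y+h,x:x+w],None,fx=k,fy=k,interpolation=cv2.INTER_CUBIC)
cv2.imwrite('pics/c2.png',np.hstack([f(t,140,110,110,120,3),f(b,190,60,130,120,3)]))
go((450,-60,250),207)
E
```

```text
t7.22 pos [632.7 231.8 271.6] shift [3.126 1.447 0.19 ] turn [-0.009  0.002 -0.57 ] j [ 0.59  0.44  0.2   0.   -1.32 -0.72] F [-0.4 -0.8 -0. ] w 84.9 0.0
```

View pics/c2.png

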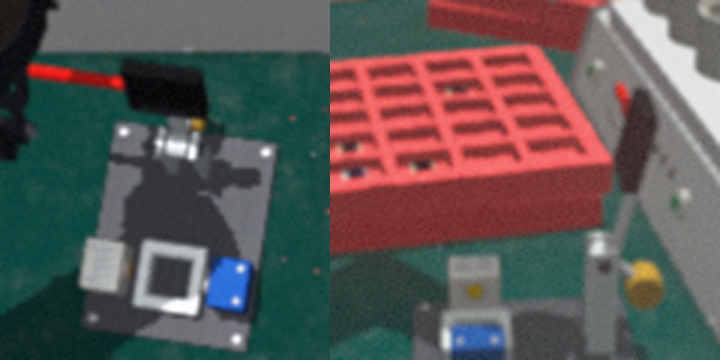

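The shade stands fully open in both views, and the well mouth is visible at crop (172,278).

Call:
jog_arm:
  plan:
    - [85, [0.1, 0.5, 0], [0, 0, 0]]
    - [85, [0.35, 1, 0.1], [0, 0, -0.1]]
    - [85, [0.35, 1, 0.1], [0, 0, -0.1]]
    - [85, [0.35, 1, 0.1], [0, 0, -0.1]]

```text
clock: 7.72
position: [527.7, 209.4, 257.2]
ee_rot: [-0.699, 0.715, -0.0, 0.001]
contact_force: [0.1, -0.8, 1.0]
gripper_width: 85.2
grasp_force: 0.0
```

```bash
python3 - <<'E'
from h import *
t=load('top1');c=lambda u,v:((u-1)/3+140,(v-1)/3+110)
W=[at_z(t,*c(*p),28) for p in[(143,240),(208,246),(200,313),(133,305)]]
a,th,R,res=fit2([(29,28),(29,-28),(-29,-28),(-29,28)],W);print('top well',a,th,res.round(1))
d=shot('wrist','w3');print(proj(d,[(508,167.6,28)]))
cv2.imwrite('pics/w3.png',cv2.cvtColor(d['img'],cv2.COLOR_RGB2BGR))
go((470,-30,230),207)
E
```

```text
top well [506.58477956 166.75070005] -0.10270872853576156 [[-0.3  0.7]
 [ 0.7 -1.2]
 [-0.5 -1.5]
 [ 0.   2. ]]
[[272.29173537 127.62670539]]
t7.78 pos [528.3 209.7 257.1] shift [2.41  0.53  0.267] turn [-0.002  0.001 -0.471] j [ 0.66  0.27 -0.09  0.   -1.2  -0.69] F [ 0.5  0.2 -0.2] w 84.9 0.0
```

View pics/w3.png

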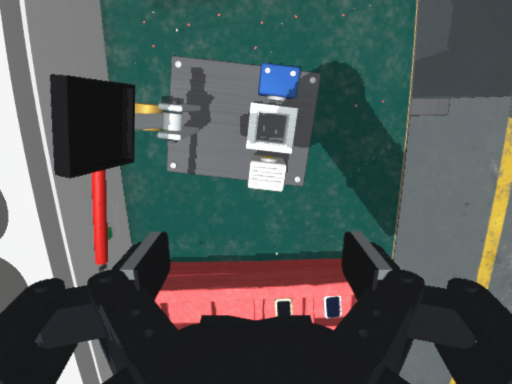

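The block's centre appears at about (272,127), right where well (508,167.6) predicts. Now to the cell.

Call:
jog_arm:
  plan:
    - [60, [0.9, 0.2, 0.1], [0, 0, -0.47]]
    - [60, [0.9, 0.2, 0.1], [0, 0, -0.47]]
    - [60, [0.9, 0.2, 0.1], [0, 0, -0.47]]

```text
clock: 8.15
position: [506.1, 118.3, 246.6]
ee_rot: [0.853, -0.522, 0.0, -0.0]
contact_force: [0.6, 1.2, 0.1]
gripper_width: 59.9
grasp_force: 0.0
```

```bash
python3 -c "
from h import *
go((450,-25,230),207)"
```

```text
t8.15 pos [506.1 118.3 246.6] shift [1.021 1.151 0.165] turn [-0.001  0.     0.   ] j [ 0.54  0.19 -0.22  0.   -1.15 -0.07] F [0.6 1.2 0.1] w 59.9 0.0
```

Call:
jog_arm:
  plan:
    - [60, [0.5, 0.55, 0.1], [0, 0, 0]]
    - [60, [1, 1, 0.16], [0, 0, 0]]
    - [60, [1, 1, 0.16], [0, 0, 0]]
    - [60, [1, 1, 0.16], [0, 0, 0]]

```text
clock: 8.65
position: [462.6, -15.5, 230.7]
ee_rot: [0.852, -0.524, 0.001, -0.0]
contact_force: [0.9, 0.4, 1.2]
gripper_width: 60.2
grasp_force: 0.0
```

```bash
python3 - <<'E'
from h import *
d=shot('wrist','w4'); go((461.5,-80.5,150),207)
p=proj(d,[(461.5,-80.5,70)])[0];print(p)
x,y=np.clip((p-[100,75]).astype(int),0,[312,234]);print(x,y)
cv2.imwrite('pics/w4c.png',cv2.resize(cv2.cvtColor(d['img'],cv2.COLOR_RGB2BGR)[y:y+150,x:x+200],None,fx=4,fy=4,interpolation=cv2.INTER_CUBIC))
E
```

```text
t8.70 pos [462.9 -14.7 230.7] shift [0.58  0.311 0.806] turn [-0.002 -0.    -0.002] j [ 0.32  0.11 -0.37  0.   -1.09  0.15] F [1.3 0.6 0.1] w 60.1 0.0
[286.93104522 117.96795651]
186 42
```

View pics/w4c.png

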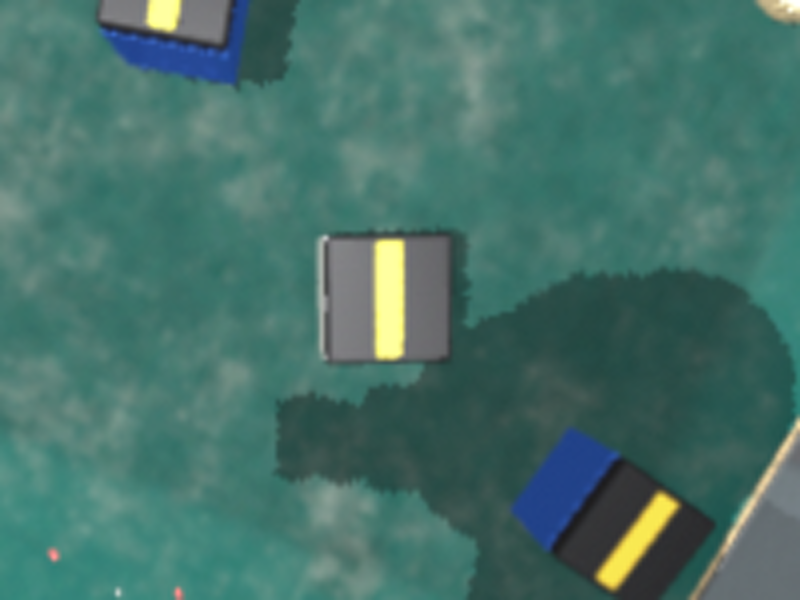

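The cap spans crop (328..451, 235..361), centred at (389.5,298.5), with the yellow line vertical. The yaw is already right, and a frosted face shows on the left.

```bash
python3 - <<'E'
from h import *
d=load('w4'); c=lambda u,v:((u-1.5)/4+186,(v-1.5)/4+42)
W=[at_z(d,*c(*p),70) for p in[(328,237),(451,235),(450,361),(328,361)]]
a,th,R,res=fit2([(16,-16),(-16,-16),(-16,16),(16,16)],W);print(a,th,np.degrees(th)+180,res.round(1))
print(at_depth(d,*c(350,298)))
yaw=np.degrees(th)+180
go((*a,150),yaw)
E
```

```text
[465.80172676 -80.03114156] 0.48274146615916147 207.6590486068774 [[-0.9  0.3]
 [ 0.4  0.8]
 [ 0.5 -0.2]
 [-0.1 -0.9]]
[474.74471755 -75.78881906  69.75505058]
t8.70 pos [462.9 -14.7 230.7] shift [0.595 0.271 0.807] turn [-0.002 -0.    -0.013] j [ 0.32  0.11 -0.37  0.   -1.09  0.15] F [1.3 0.6 0.1] w 60.1 0.0
```

Call:
jog_arm:
  plan:
    - [60, [0.5, 0.25, 0.3], [0, 0, -0.01]]
    - [60, [0.6, 0.27, 0.8], [0, 0, -0.01]]
    - [60, [0.6, 0.27, 0.8], [0, 0, -0.01]]
    - [60, [0.6, 0.27, 0.8], [0, 0, -0.01]]

```text
clock: 9.2
position: [466.6, -79.7, 151.6]
ee_rot: [0.856, -0.518, 0.001, -0.0]
contact_force: [0.5, 0.0, 0.8]
gripper_width: 59.8
grasp_force: 0.0
```

```bash
python3 - <<'E'
from h import *
go((465.8,-80,96),207.7)
d=shot('wrist','w5')
print(proj(d,[(465.8,-80,70)]))
i=cv2.cvtColor(d['img'],cv2.COLOR_RGB2HSV);m=(i[...,0]>22)&(i[...,0]<35)&(i[...,1]>120)&(i[...,2]>120)
n,l,s,c=cv2.connectedComponentsWithStats(m.astype('uint8'))
for k in range(1,n):
    if s[k,4]>150:print(s[k],c[k],at_z(d,*c[k],70))
E
```

```text
t9.20 pos [466.6 -79.7 151.6] shift [-0.002  0.01   0.556] turn [-0.002 -0.002 -0.001] j [ 0.18  0.21 -0.47  0.   -0.89  0.31] F [0.5 0.  0.8] w 59.8 0.0
[[258.114866   195.59149283]]
[254 178   9  35 296] [258.01013514 194.25337838] [466.39333154 -80.94515134  70.        ]
[476 187  36  43 421] [496.13776722 209.3087886 ] [ 281.42762183 -162.87945402   70.        ]
```

Call:
jog_arm:
  plan:
    - [60, [0, 0.01, 0.4], [0, 0, 0]]
    - [60, [0, 0.01, 0.7], [0, 0, 0]]
    - [60, [0, 0.01, 0.9], [0, 0, 0]]
    - [60, [0, 0.01, 1], [0, 0, 0]]

```text
clock: 9.75
position: [465.1, -80.2, 50.9]
ee_rot: [0.856, -0.518, 0.001, -0.001]
contact_force: [-1.3, -0.1, -0.3]
gripper_width: 60.0
grasp_force: 0.0
```

Call:
jog_arm:
  plan:
    - [60, [0, 0, 0.15], [0, 0, 0]]
    - [60, [0, 0, 0.25], [0, 0, 0]]
    - [50, [0, 0, 0.25], [0, 0, 0]]
    - [42, [0, 0, 0.25], [0, 0, 0]]
    - [38, [0, 0, 0.25], [0, 0, 0]]
    - [35, [0, 0, 0.25], [0, 0, 0]]
    - [33, [0, 0, 0.25], [0, 0, 0]]
    - [31, [0, 0, 0.25], [0, 0, 0]]
    - [29, [0, 0, 0.25], [0, 0, 0]]
    - [29, [0, 0, 0.25], [0, 0, 0]]

```text
clock: 11.0
position: [464.1, -81.0, 25.6]
ee_rot: [0.855, -0.518, 0.0, -0.0]
contact_force: [-0.4, -0.5, 4.8]
gripper_width: 31.3
grasp_force: 59.2
```

```bash
python3 -c "
from h import *
go((508,167.5,120),172.3)"
```

```text
t11.00 pos [464.1 -81.   25.6] shift [-2.    -1.54  -0.944] turn [-0.001 -0.     0.588] j [ 0.17  0.4  -0.61  0.   -0.56  0.31] F [-0.4 -0.5  4.8] w 31.3 59.2
```

Call:
jog_arm:
  plan:
    - [29, [0, 0, -0.05], [0, 0, 0]]
    - [29, [0, 0, -0.2], [0, 0, 0]]
    - [29, [0, 0, -0.4], [0, 0, 0]]
    - [29, [0, 0, -0.65], [0, 0, 0]]
    - [29, [0, 0, -0.9], [0, 0, 0]]
    - [29, [-0.2, -0.15, -1], [0, 0, 0.1]]
    - [29, [-0.4, -0.3, -1], [0, 0, 0.2]]
    - [29, [-0.6, -0.45, -1], [0, 0, 0.3]]
    - [29, [-0.8, -0.6, -1], [0, 0, 0.4]]
    - [29, [-1, -0.75, -1], [0, 0, 0.5]]

```text
clock: 12.25
position: [483.1, 42.8, 124.8]
ee_rot: [-0.69, 0.723, 0.0, -0.001]
contact_force: [0.0, 0.1, -0.2]
gripper_width: 31.2
grasp_force: 59.3
```

```bash
python3 -c "
from h import *
go((508,167.5,120),172.3)"
```

```text
t12.25 pos [483.1  42.8 124.8] shift [-1.257 -0.191  0.047] turn [ 0.002 -0.001  0.084] j [ 0.42  0.26 -0.48 -0.   -0.83 -0.47] F [ 0.   0.1 -0.2] w 31.2 59.3
```

Call:
jog_arm:
  plan:
    - [29, [-0.25, -0.05, 0], [0, 0, 0.05]]
    - [29, [-0.5, -0.1, 0], [0, 0, 0.084]]
    - [29, [-0.75, -0.15, 0], [0, 0, 0.084]]
    - [29, [-0.95, -0.19, 0], [0, 0, 0.084]]
    - [29, [-0.95, -0.19, 0], [0, 0, 0.084]]

```text
clock: 12.88
position: [506.9, 137.3, 124.8]
ee_rot: [-0.66, 0.751, 0.0, -0.0]
contact_force: [-0.2, -0.4, -0.5]
gripper_width: 31.4
grasp_force: 59.3
```

```bash
python3 -c "
from h import *
go((508,167.5,120),172.3)
d=shot('wrist','w6')"
```

```text
t12.88 pos [506.9 137.3 124.8] shift [-0.301  0.028  0.048] turn [ 0.001 -0.     0.005] j [ 0.57  0.32 -0.38 -0.   -0.87 -0.7 ] F [-0.2 -0.4 -0.5] w 31.4 59.3
```

View pics/w6.png

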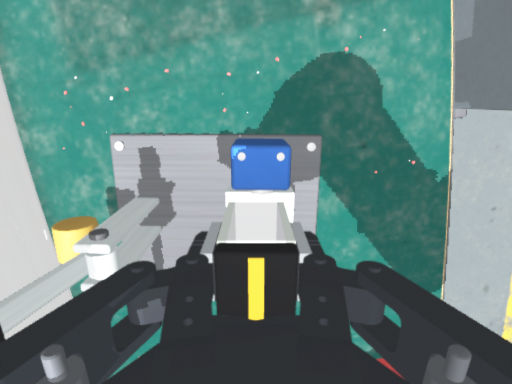

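The cell is held upright with its cap at (256,280). The block's near edge spans (226..294, 190) and the detector's top spans (232..290, 140).

```bash
python3 - <<'E'
from h import *
d=load('w6')
x=np.array([np.cos(.134),-np.sin(.134)]);y=np.array([np.sin(.134),np.cos(.134)])
L=[('pl1',(111,135),8,135,-75),('pl2',(321,135),8,-55,-75),('bl1',(226,191),28,29,-28),('bl2',(294,191),28,-29,-28),('det1',(232,141),61,22,-72),('det2',(290,141),61,-22,-72)]
for n,p,z,a,b in L: print(n,(at_z(d,*p,z)[:2]-a*x-b*y).round(1))
for p in [(215,245),(297,245),(256,262)]: print(at_depth(d,*p).round(1), at_z(d,*p,169))
go((508,167.5,120),172.3)
E
```

```text
pl1 [506.3 169.1]
pl2 [510.4 168.1]
bl1 [508.5 167.1]
bl2 [508.8 166.8]
det1 [506.9 165.4]
det2 [510.3 164.7]
[523.8 123.3 155.6] [520.92410991 116.95470062 169.        ]
[489.8 127.5 156. ] [491.0039308  120.83189663 169.        ]
[506.8 125.4 169.7] [506.85904132 125.82554645 169.        ]
t12.93 pos [506.5 136.5 124.8] shift [-0.309  0.025  0.048] turn [ 0.001 -0.001  0.004] j [ 0.57  0.32 -0.38 -0.   -0.87 -0.7 ] F [-1.2 -1.  -0.1] w 31.6 59.3
```

Call:
jog_arm:
  plan:
    - [29, [-0.15, 0.01, 0], [0, 0, 0.004]]
    - [29, [-0.28, 0.02, 0], [0, 0, 0.004]]
    - [29, [-0.309, 0.023, 0.15], [0, 0, 0.004]]
    - [29, [-0.309, 0.023, 0.35], [0, 0, 0.004]]
    - [29, [-0.309, 0.023, 0.55], [0, 0, 0.004]]
    - [29, [-0.309, 0.023, 0.65], [0, 0, 0.004]]
    - [29, [-0.309, 0.023, 0.65], [0, 0, 0.004]]

```text
clock: 13.8
position: [508.1, 166.9, 59.2]
ee_rot: [-0.658, 0.753, 0.0, -0.001]
contact_force: [-0.0, -0.2, -1.0]
gripper_width: 31.7
grasp_force: 59.4
```

```bash
python3 -c "
from h import *
go((508.5,167.8,33.6),172.3);go((508.5,167.8,33.6),172.3)"
```

```text
t13.80 pos [508.1 166.9  59.2] shift [-0.01  -0.003  0.256] turn [ 0.002 -0.002 -0.001] j [ 0.62  0.43 -0.43 -0.   -0.72 -0.76] F [-0.  -0.2 -1. ] w 31.7 59.4
t13.80 pos [508.1 166.9  59.2] shift [-0.01  -0.003  0.256] turn [ 0.002 -0.002 -0.001] j [ 0.62  0.43 -0.43 -0.   -0.72 -0.76] F [-0.  -0.2 -1. ] w 31.7 59.4
```

Lower into the mouth first and watch the force.

Call:
jog_arm:
  plan:
    - [29, [-0.005, 0, 0.03], [0, 0, 0]]
    - [29, [-0.005, 0, 0.06], [0, 0, 0]]
    - [29, [-0.005, 0, 0.09], [0, 0, 0]]
    - [29, [-0.005, 0, 0.12], [0, 0, 0]]

```text
clock: 14.3
position: [508.9, 167.9, 48.2]
ee_rot: [-0.658, 0.753, -0.0, 0.0]
contact_force: [-0.0, 0.0, -0.0]
gripper_width: 31.9
grasp_force: 59.4
```

Call:
jog_arm:
  plan:
    - [29, [0, 0, 0.02], [0, 0, 0]]
    - [29, [0, 0, 0.04], [0, 0, 0]]
    - [29, [0, 0, 0.05], [0, 0, 0]]
    - [29, [0, 0, 0.05], [0, 0, 0]]

```text
clock: 14.8
position: [508.8, 167.8, 43.2]
ee_rot: [-0.658, 0.753, -0.0, -0.0]
contact_force: [0.1, -0.6, -1.6]
gripper_width: 31.8
grasp_force: 59.4
```

Call:
jog_arm:
  plan:
    - [29, [0, 0, 0.02], [0, 0, 0]]
    - [29, [0, 0, 0.04], [0, 0, 0]]
    - [29, [0, 0, 0.06], [0, 0, 0]]
    - [29, [0, 0, 0.075], [0, 0, 0]]
    - [29, [0, 0, 0.085], [0, 0, 0]]
    - [29, [0, 0, 0.085], [0, 0, 0]]

```text
clock: 15.55
position: [508.7, 167.8, 34.7]
ee_rot: [-0.658, 0.753, -0.0, -0.0]
contact_force: [-0.0, 0.6, -1.2]
gripper_width: 31.2
grasp_force: 59.4
```

```bash
python3 -c "
from h import *
go((508.5,167.8,33.6),172.3)"
```

```text
t15.55 pos [508.7 167.8  34.7] shift [0.    0.002 0.011] turn [ 0. -0. -0.] j [ 0.62  0.46 -0.45  0.   -0.66 -0.76] F [-0.   0.6 -1.2] w 31.2 59.4
```

Call:
jog_arm:
  plan:
    - [29, [0, 0, 0.005], [0, 0, 0]]
    - [29, [0, 0, 0.01], [0, 0, 0]]
    - [29, [0, 0, 0.015], [0, 0, 0]]
    - [29, [0, 0, 0.015], [0, 0, 0]]

```text
clock: 16.05
position: [508.8, 167.9, 33.6]
ee_rot: [-0.658, 0.753, -0.0, 0.0]
contact_force: [-2.0, 0.2, 3.8]
gripper_width: 31.3
grasp_force: 60.0
```

It is on the floor at the expected height with 4 N. Release and withdraw straight up.

Call:
jog_arm:
  plan:
    - [33, [0, 0, 0], [0, 0, 0]]
    - [37, [0, 0, 0], [0, 0, 0]]
    - [45, [0, 0, 0], [0, 0, 0]]
    - [60, [0, 0, 0], [0, 0, 0]]
    - [60, [0, 0, -0.05], [0, 0, 0]]
    - [60, [0, 0, -0.2], [0, 0, 0]]
    - [60, [0, 0, -0.4], [0, 0, 0]]
    - [60, [0, 0, -0.65], [0, 0, 0]]
    - [60, [0, 0, -0.9], [0, 0, 0]]
    - [60, [0, 0, -1], [0, 0, 0]]

```text
clock: 17.3
position: [509.6, 168.4, 135.8]
ee_rot: [-0.658, 0.753, -0.0, 0.002]
contact_force: [0.2, -0.4, -0.3]
gripper_width: 59.9
grasp_force: 0.0
```

Call:
jog_arm:
  plan:
    - [60, [-0.2, 0.3, -0.5], [0, 0, 0]]
    - [60, [-0.5, 0.6, -0.8], [0, 0, 0]]
    - [60, [-0.9, 0.6, -0.8], [0, 0, 0]]
    - [60, [-0.9, 0.6, -0.8], [0, 0, 0]]

```text
clock: 17.8
position: [461.2, 267.1, 213.5]
ee_rot: [-0.659, 0.752, 0.0, 0.0]
contact_force: [-1.3, 0.2, -0.8]
gripper_width: 60.1
grasp_force: 0.0
```

```bash
python3 - <<'E'
from h import *
t=shot('top','top2');b=shot('side','side2');w=shot('wrist','w7')
f=lambda d,x,y,w,h,k:cv2.resize(cv2.cvtColor(d['img'],cv2.COLOR_RGB2BGR)[y:y+h,x:x+w],None,fx=k,fy=k,interpolation=cv2.INTER_CUBIC)
r1=np.hstack([f(b,200,80,130,120,3),f(w,0,0,512,384,0.78)[:300,:400]][:1]+[np.pad(f(w,0,0,512,384,.78),((0,61),(0,0),(0,0)))[:360,:400]])
cv2.imwrite('pics/c3.png',r1)
print(proj(w,[(508.5,167.5,78)]))
for s in(-12,12):
  for q in(-12,12):
    x=np.array([508.5,167.5])+s*np.array([.991,-.134])+q*np.array([.134,.991]); u=proj(w,[(*x,78)])[0]; print(s,q,at_depth(w,*u).round(1))
E
```

```text
[[190.23592746  81.5083886 ]]
-12 -12 [495.1 157.2  77.6]
-12 12 [498.3 181.   77.7]
12 -12 [518.7 154.   78.2]
12 12 [522.1 177.8  77.6]
```

View pics/c3.png

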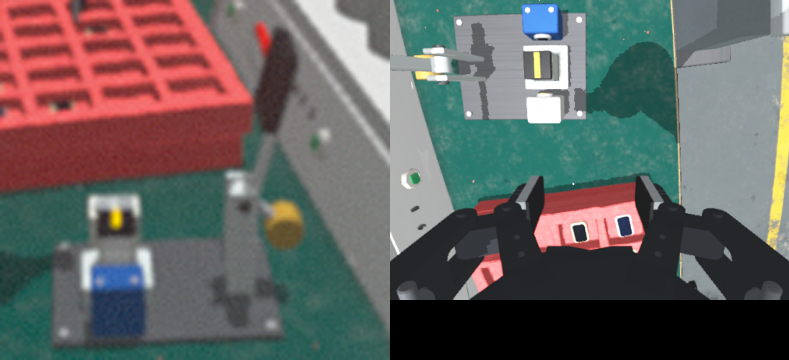

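The cap top is level at z 78 mm (8 + 70), so the cell is fully home. Its yellow line points along the lamp–detector line, at (540,65) in the right-hand picture. The shade stays open, as the left-hand picture shows at (280,80).

```bash
python3 -c "
from bench import job_done
print(job_done())"
```

```text
the job is handed in; nothing more can be done
None
```

The job is handed in: the shade is fully open and staying up by itself, the sample cell is upright and fully home in the well with its clear faces to the lamp and detector, and I did not touch the blank cell, leak plug or seal tin; robot time was about 18 s.

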